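Shut the bead vial and tip it up for inspection

ROBOT

A 6-joint arm with a two-finger parallel gripper is mounted at the origin on the work surface. World frame = base frame: x ahead of the robot, y to its left, z up, the work surface at z = 0. Lengths are in m, angles in rad, forces in N, time in s.
With the tool pointing down it reaches from about 0.35 to 0.775 m from the base axis. Payload 5.5 kg.
Tool frame: the origin (TCP) lies at the very end of the fingers, on their centre line; the grasp point (between the pads) lies 19 mm behind it; z points along the fingers, y is the line along which they close (so a half turn about z gives the same grasp; the last joint's range is limited). The gripper opens to 85 mm and grips with 20 to 120 N. Pads are 22 mm wide; open, the fingers measure 114 mm over their backs; the gripper's body (76 mm by 85 mm) begins 54 mm behind the grasp point. The pads swing forward as they close: fully open they stand 13 mm farther back than shut.
Start: joints at [-1.395, 0.313, 0.046, 1.304, 0, 1.431], TCP at [0.179, -0.547, 0.231] pointing down, gripper open.
Joint ranges: [-2.76, 2.76], [-0.86, 1.69], [-1.03, 1.26], [-2.2, 2.34], [-1.47, 1.5], [-3.14, 3.14]. Speed limits (rad/s): [2.57, 2.57, 3.14, 3.14, 3.14, 3.14].

INTERFACE

Orientations are given as a unit quaternion [w, x, y, z].
In Python, from workcell import env gives the robot as it stands. The module is installed in compiled form; this text tells all that it offers.
- The arm moves only by the tool jog_arm, never from a script. Its argument "rows" is a list of rows, each a list of 6 numbers: the shift along the world's x, y, z in units of 40 mm (1.0 is 40 mm), then the turn, a rotation vector about the world's x, y, z in units of 6 degrees (1.0 is 6 degrees). In form: [[x, y, z, wx, wy, wz], ...]. A call has 1 to 12 rows; each row is the pose to reach, as a shift and turn from the pose commanded when the call began; what a row does not reach only later rows make up. A row lasts 1/12 s, in which the tool goes at most 41.7 mm and 7.16 degrees, less where a joint would pass 70% of its speed; a pose out of reach is approached as far as the arm can. A call with a gripper value outside its range is refused whole. "jaw" is the gripper command: -1 is fully open, 1 is shut, values between are in proportion, set as the call begins (left out, the last holds). The fingers move at their own pace and stop on an object; "force" is the grip in N (left out, the last holds). Time passes only in rows, so rows that repeat a pose let the fingers close. It gives the time, the measured TCP pose, the force, the opening and the grip force at its end, in the units of the state.
- env.get_state(): the state, without advancing time (a new reading comes with each control period).
- env.read_camera(name): name is "scene" or "top" or "wrist"; returns a dict with "pixels" (480x640x3 uint8, red, green, blue), "mtx" (3x3 intrinsics, pixels), "cam_to_world" (4x4, takes a point from camera to world coordinates). Camera axes: x right, y up, looking along -z (the intrinsics and any distortion apply to the point x, -y, -z); pixel columns grow to the right and rows downward; lengths in m; the calibration is good to about 2 mm. A picture is of the moment at which its call begins. There is no depth.
- env.hand_in(): hands the job in; it is judged then, once.
The state is a dict: "clock": time; "joint_pos": joint angles; "qvel": joint speeds; "tau": joint torques, N m; "tcp_pos": TCP position; "orientation": TCP orientation; "wrist_force": force on the tool from outside, world axes, zero at the start; "ft_torque": the same for the moment, N m; "finger_gap": finger opening in m; "grip_force": force on a finger pad.
Only numpy, scipy, OpenCV 4.12 (cv2) and the standard library are available. Lean on these libraries where they do the work, as an engineer would, in place of code of your own. Each camera call takes 0.05 s, during which the arm holds its last target. There are 200 camera calls.

TASK

On the fly-tying desk, press the open orange flip cap of the bead vial down until it snaps shut while the vial still stands in the wooden rack. Then draw the vial out, hold it over the middle of the pale green pad, at least 10 cm clear above it, and tip it about 45 degrees from upright with the cap end higher, so that the beads can be looked at. Finish still holding it there, steady, with the cap shut and nothing but the gripper touching it; leave the other vials in the rack and the other things on the desk where they are.

Things in the scene. Friction and masses are not known exactly. Their poses are not given: they have to be found in the camera images.
- bead_vial: clear vial with brass beads and orange flip cap, loose in any one of the rack's wells: round tube 32 mm wide, 94 mm tall (103 with cap shut), 45 to 80 g. Origin: centre of underside; z up the tube to the cap. Cap hinge on its +y side, 17 mm off the axis at height 94 mm, with a 4 mm lug; thumb tab on -y, so grip across x. 37 mm is sunk in the well; 57 mm of bare tube shows below the cap
- vial_mid (a point): point on the vial's axis, 50 mm above its underside; the vial's height and place over the pad are judged here
- bead_cap (a joint): hinge angle of the orange cap: 0 shut, flat on the tube; 1.0 the open stop; it starts at 0.75 to 1.0. Let go half-way it springs open again to about 0.7; within about 0.1 of shut a catch under the thumb tab clicks in, pulls it flat and holds it. Pressing it down from above takes up to about 5 N. Shut, it is a disc 26 mm across, 9 mm thick, centred on the tube
- cap_tab (a point): outer end of the thumb tab at the cap's free rim, on its upper face, 40 mm from the hinge; with the cap shut it lies 23 mm from the tube's axis on the vial's -y side, at height 99 mm; fully open it lies nearly on the axis, 130 mm high
- vial_rack: fixed light-wood rack, 70 mm (x) by 280 mm (y) by 45 mm high, with three round wells 37 mm wide and 37 mm deep in a row along its y, 90 mm apart, the middle one at its centre. Origin: centre of its underside; it stands left or right on the desk
- pad: fixed flat pale-green inspection pad with a darker green rim, 140 mm (x) by 180 mm (y), 3 mm thick. Origin: centre of its underside; it lies on the other side of the desk from the rack
- white_vial: another vial with red beads and a shut white cap, same size, loose in the rack; origin: centre of its underside
- black_vial: another vial with steel beads and a shut black cap, same size, loose in the rack; origin: centre of its underside
- thread_spool: loose upright spool of orange thread, 44 mm across, 42 mm high; bystander; origin: centre of its underside
- bobbin: loose thread bobbin with metal barrel and orange spool lying on the desk, about 190 mm long, 44 mm high; bystander; origin: under the back end of the barrel
- popper: loose small painted lure body (grey, yellow, red, black) on a cork block, about 70 mm long, 33 mm high, in front of the robot; bystander; origin: centre of its underside
- cement_jar: loose amber jar with black lid, 42 mm across, 60 mm high; bystander; origin: centre of its underside
There are look-alikes about, which are no part of the job. Leave any blue look-alike of the bead_vial alone.

How it is judged:
By the outcome, as a careful person would: the job done as asked, in the order asked, and still so for the second after the job is handed in, while the arm keeps its last pose, push and grip.
It also fails if it takes over 48 s, if anything falls off the work surface, if the arm or the gripper's body presses on something with over 40 N, if the wrist force passes 120 N, or if a joint passes its speed limit or range.

## Working session

There is one attempt and no reset: what is moved stays moved. The work goes in short steps, Python scripts to look and compute and a tool call to move; the robot and the scene stay as the last step left them, time stands still between calls to the robot, and variables do not carry over. Pictures are saved under pics/ and viewed, at most 10 in all, crops included, and the job is handed in when it is done.

Besides the shell and the picture viewer there is one more tool, called after "Call:" in YAML: its name, and indented under it one key for each argument. jog_arm: Moves the arm, as the interface text tells. Its arguments: {"type":"object","properties":{"rows":{"type":"array","items":{"type":"array","items":{"type":"number"}}},"jaw":{"type":"number"},"force":{"type":"number"}},"required":["rows"]}

```bash
mkdir -p pics; cat > h.py <<'E'
import numpy as np, cv2
from workcell import env
def snap(n,f):
    r=env.read_camera(n); np.savez('pics/'+f+'.npz',**r)
    cv2.imwrite('pics/'+f+'.png',r['pixels'][:,:,::-1]); return r
def load(f): return dict(np.load('pics/'+f+'.npz'))
def ray(r,u,v):
    d=np.linalg.inv(r['mtx'])@[u,v,1]; d=np.array([d[0],-d[1],-d[2]])
    M=r['cam_to_world']; return M[:3,3],M[:3,:3]@d
def atz(r,u,v,z):
    o,d=ray(r,u,v); return o+d*(z-o[2])/d[2]
def proj(r,p):
    M=r['cam_to_world']; c=M[:3,:3].T@(np.array(p)-M[:3,3]); q=r['mtx']@[c[0],-c[1],-c[2]]; return q[:2]/q[2]
E
python3 - <<'E'
from h import *
a=snap('top','top1');b=snap('scene','sc1')
for r in(a,b): print(r['mtx'],r['cam_to_world'],[k for k in r])
print(env.get_state())
E
```

```text
[[463.60823359   0.         322.09840486]
 [  0.         463.60823359 235.56937861]
 [  0.           0.           1.        ]] [[-5.46841162e-04  9.90710319e-01 -1.35988102e-01  4.65691754e-01]
 [-9.99786727e-01 -3.34907446e-03 -2.03785336e-02 -1.84574338e-02]
 [-2.06446578e-02  1.35947955e-01  9.90500859e-01  8.84792481e-01]
 [ 0.00000000e+00  0.00000000e+00  0.00000000e+00  1.00000000e+00]] ['pixels', 'mtx', 'cam_to_world']
[[475.35452187   0.         329.49693752]
 [  0.         475.35452187 241.49850459]
 [  0.           0.           1.        ]] [[-0.57223282 -0.59518765  0.56418194  1.11543642]
 [ 0.82004248 -0.40777799  0.40155628  0.37920218]
 [-0.00894036  0.69243684  0.72142311  0.77766228]
 [ 0.          0.          0.          1.        ]] ['pixels', 'mtx', 'cam_to_world']
{'clock': 0.1, 'joint_pos': array([-1.39457297e+00,  3.13979966e-01,  4.50914092e-02,  1.30360961e+00,
       -2.08304504e-05,  1.43120574e+00]), 'qvel': array([-1.50803172e-03, -7.37045580e-05,  1.55549292e-03,  2.38160068e-04,
       -2.73759036e-04,  8.40267119e-04]), 'tau': array([ 2.90095006e-03, -4.81727457e+01,  2.99244064e+01,  1.27516792e-02,
       -8.64258323e-05, -3.81125403e-06]), 'tcp_pos': array([ 0.17849781, -0.54610785,  0.23046646]), 'orientation': array([-8.50584069e-04,  9.87558220e-01,  1.57251514e-01, -2.59983347e-05]), 'wrist_force': array([-0.26090479,  0.00417875,  0.27260073]), 'ft_torque': array([ 1.02320895e-05, -7.65497387e-03, -1.40088744e-02]), 'grip_force': 0.0, 'finger_gap': 0.08507887655260707}
```

View pics/top1.png

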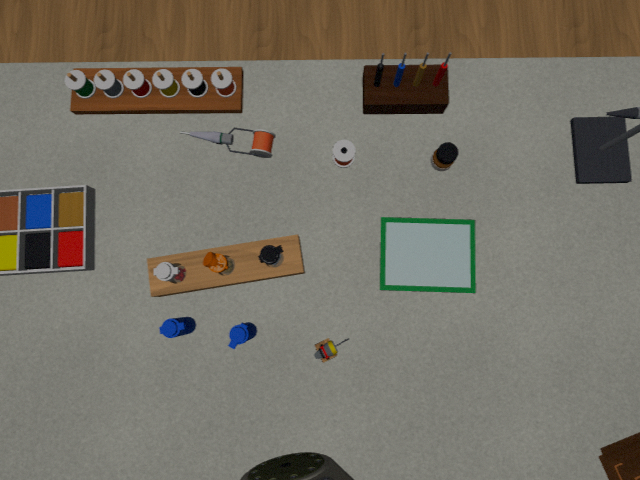

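View pics/sc1.png

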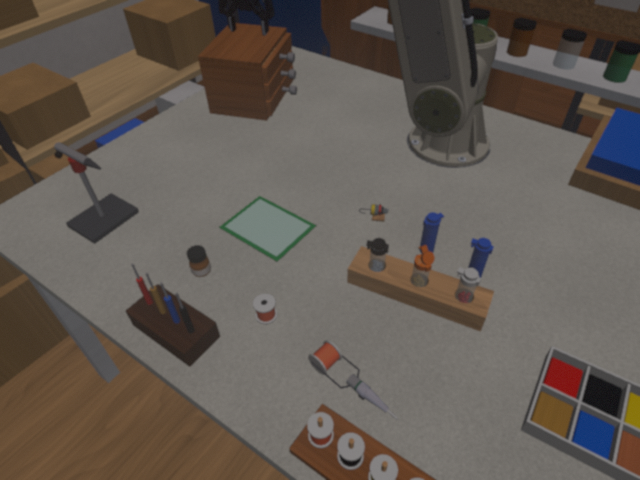

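Candidates (top image): orange-capped vial in the middle well (215,262); white vial (168,270), black vial (270,254), blue look-alikes (175,327) and (240,334). I choose the orange-capped one in the rack; now a close crop to check that choice.

```bash
python3 - <<'E'
from h import *
a=load('top1');b=load('sc1')
c=cv2.resize(a['pixels'][225:305,140:310],None,fx=4.5,fy=4.5,interpolation=cv2.INTER_CUBIC)[:, :765]
d=cv2.resize(b['pixels'][235:325,345:500],None,fx=2.6,fy=2.6,interpolation=cv2.INTER_CUBIC)
o=np.zeros((600,765,3),np.uint8);o[:360]=c[:360];o[362:596,:403]=d[:234,:403]
cv2.imwrite('pics/crop.png',o[:,:,::-1])
for n,u,v,z in[('rack',148,260,.045),('r',299,236,.045),('r',303,270,.045),('r',152,296,.045),('padc',428,255,.003),('or',215,262,.1),('wh',168,270,.103),('bl',270,254,.103)]:print(n,atz(a,u,v,z).round(3))
E
```

```text
rack [0.537 0.317 0.045]
r [0.58  0.041 0.045]
r [0.518 0.033 0.045]
r [0.472 0.307 0.045]
padc [ 0.549 -0.202  0.003]
or [0.529 0.18  0.1  ]
wh [0.515 0.259 0.103]
bl [0.542 0.086 0.103]
```

View pics/crop.png

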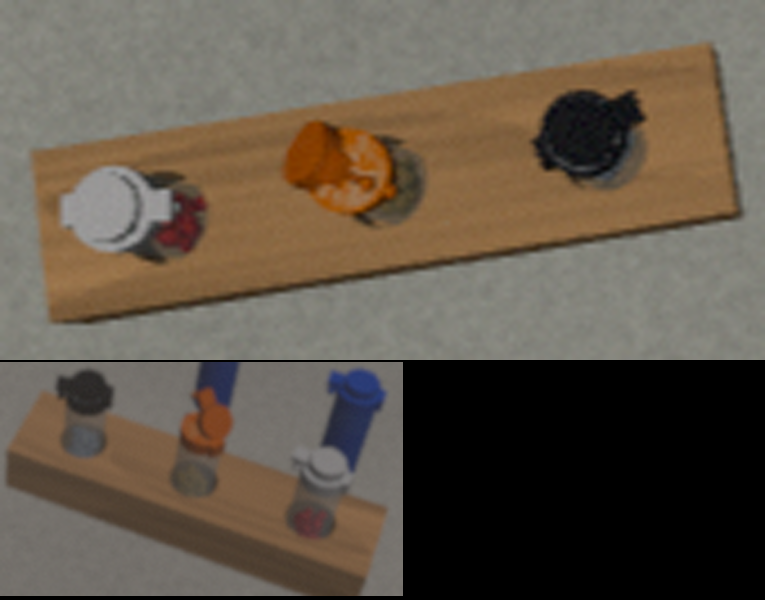

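The crop confirms it: the orange vial stands in the middle well (tube rim ≈ px (218,262)). The flap is hinged on the left/+y side (crop (300,155)) and its tab leans toward the axis. Next I move near it for a close look.

Call:
jog_arm:
  rows:
    - [5.5,5,0.5,0,0,3]
    - [5.5,5,0.5,0,0,7.5]
    - [5.5,5,0.5,0,0,7.5]
    - [5.5,5,0.5,0,0,7.5]
    - [5.5,5,0.5,0,0,7.5]
    - [5.5,5,0.5,0,0,7.5]
    - [5.5,5,0.5,0,0,7.5]
    - [8,17,0.8,0,0,7.5]
    - [8,17,0.8,0,0,7.5]
    - [8,17,0.8,0,0,7.5]
    - [8,17,0.8,0,0,7.5]
    - [8,17,0.8,0,0,7.5]
  jaw: 1

```text
clock: 1.1
tcp_pos: [0.4377, -0.1452, 0.2558]
orientation: [-0.0, 0.852, 0.523, -0.0]
wrist_force: [1.3, 0.6, 0.2]
finger_gap: -0.0001
grip_force: 0.0
```

Call:
jog_arm:
  rows:
    - [0.8,6.5,0,0,0,0]
    - [0.8,6.5,0,0,0,0]
    - [0.8,6.5,0,0,0,0]
    - [0.8,6.5,0,0,0,0]
    - [0.8,6.5,0,0,0,0]
    - [0.8,6.5,0,0,0,0]
    - [0.8,6.5,0,0,0,0]
    - [0.8,6.5,0,0,0,0]
    - [0.8,6.5,0,0,0,0]
    - [0.8,6.5,0,0,0,0]

```text
clock: 1.93
tcp_pos: [0.4697, 0.1118, 0.2558]
orientation: [0.0, 0.852, 0.523, -0.0]
wrist_force: [-1.0, -0.3, -0.2]
finger_gap: -0.0001
grip_force: 0.0
```

```bash
python3 - <<'E'
from h import *
w=snap('wrist','w1')
s=env.get_state();print(s['tcp_pos'],s['joint_pos'].round(3),s['clock'])
print(w['cam_to_world'].round(3),proj(w,[.529,.178,.1]))
a=load('top1');print(atz(a,217.8,262.3,.102),[atz(a,u,v,.1) for u,v in((175,327),(240,334))])
E
```

```text
[0.46975611 0.11148358 0.25593719] [ 0.067  0.128 -0.13   1.313 -0.     2.109] 1.9833
[[ 0.892  0.427  0.149  0.508]
 [-0.452  0.842  0.293  0.187]
 [ 0.    -0.329  0.944  0.398]
 [ 0.     0.     0.     1.   ]] [342.49427283 124.31687461]
[0.52791606 0.17493328 0.102     ] [array([0.41970993, 0.24418139, 0.1       ]), array([0.40831674, 0.13463456, 0.1       ])]
```

View pics/w1.png

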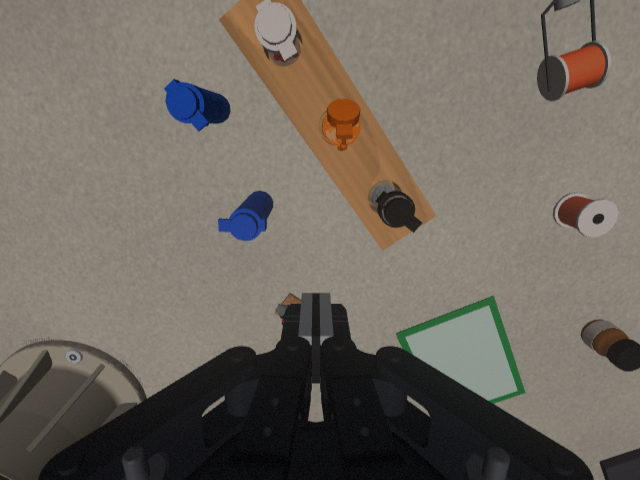

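```bash
python3 - <<'E'
from h import *
w=load('w1')
cv2.imwrite('pics/w1c.png',cv2.resize(w['pixels'][85:165,300:390,::-1],None,fx=7,fy=7,interpolation=cv2.INTER_CUBIC))
E
```

```text
(no output)
```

View pics/w1c.png

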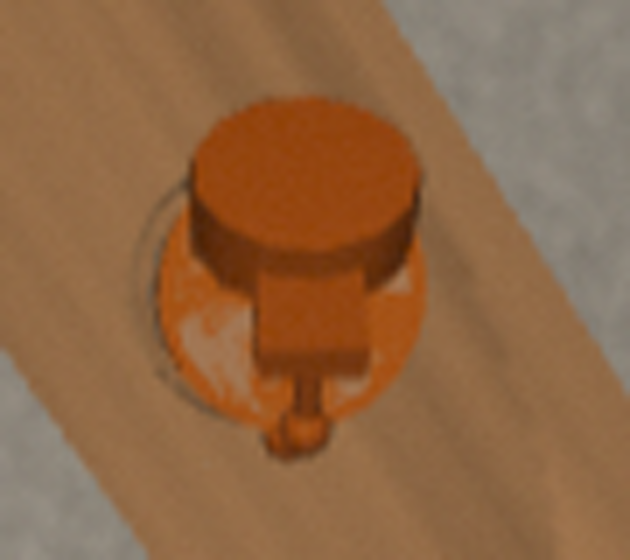

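```bash
python3 - <<'E'
from h import *
w=load('w1')
f=lambda x,y,z:atz(w,300+x/7,85+y/7,z)
c=f(292,298,.102);b=f(297,437,.098);l=f(158,298,.102);r=f(427,298,.102)
print(c,np.linalg.norm(l-r),b,np.degrees(np.arctan2(*(c-b)[1::-1])), np.linalg.norm(c-b))
# fit hinge angle+yaw: predict tab, for yaw/angle
for yaw in(55,60,65,70):
  y=np.array([np.cos(np.radians(yaw)),np.sin(np.radians(yaw)),0])
  for t in(.75,1.):
    p=c+17*y*1e-3-y*.04*np.cos(t)+[0,0,.04*np.sin(t)]
    q=proj(w,p);print(yaw,t,(q-[300,85])*7,p.round(3))
E
```

```text
[0.52716385 0.17601991 0.102     ] 0.03241307684956174 [0.52095473 0.16079522 0.098     ] 67.81277320720788 0.0169217112964489
55 0.75 [291.90648407 414.86677691] [0.52  0.166 0.129]
55 1.0 [308.23589801 344.64877486] [0.525 0.172 0.136]
60 0.75 [301.46483757 415.84669414] [0.521 0.165 0.129]
60 1.0 [311.95166888 345.03343899] [0.525 0.172 0.136]
65 0.75 [311.09033254 415.95395578] [0.522 0.165 0.129]
65 1.0 [315.6943667  345.07554825] [0.525 0.172 0.136]
70 0.75 [320.71313179 415.18782174] [0.523 0.164 0.129]
70 1.0 [319.4360241 344.7747938] [0.526 0.172 0.136]
```

Close view: rim centre crop (292,298), open tab crop (312,355), catch at (297,437). So the hinge azimuth is about 63°, matching the tool, and the cap angle is about 0.95. I now go above the tab side with the jaws shut.

Call:
jog_arm:
  rows:
    - [1.32,1.38,0,0,0,0]
    - [1.32,1.38,0,0,0,0]
    - [1.32,1.38,-1,0,0,0]
    - [1.32,1.38,-2,0,0,0]
    - [1.32,1.38,-2.6,0,0,0]
    - [1.32,1.38,-2.6,0,0,0]
    - [1.32,1.38,-2.6,0,0,0]

```text
clock: 2.57
tcp_pos: [0.5218, 0.1662, 0.1513]
orientation: [-0.001, 0.853, 0.522, -0.002]
wrist_force: [-0.1, -0.4, 0.6]
finger_gap: 0.0001
grip_force: 0.0
```

```bash
python3 - <<'E'
from h import *
snap('wrist','w2');b=snap('scene','s2')
w=load('w2')
x=cv2.resize(b['pixels'][180:320,340:500],None,fx=4,fy=4,interpolation=cv2.INTER_CUBIC)[:480]
cv2.imwrite('pics/c2.png',np.hstack([x,np.zeros((480,20,3),np.uint8)])[:,:,::-1])
s=env.get_state();print(s['tcp_pos'],s['wrist_force'])
E
```

```text
[0.52407512 0.16707525 0.15416396] [-0.13822283 -0.56798955  0.71418231]
```

View pics/c2.png

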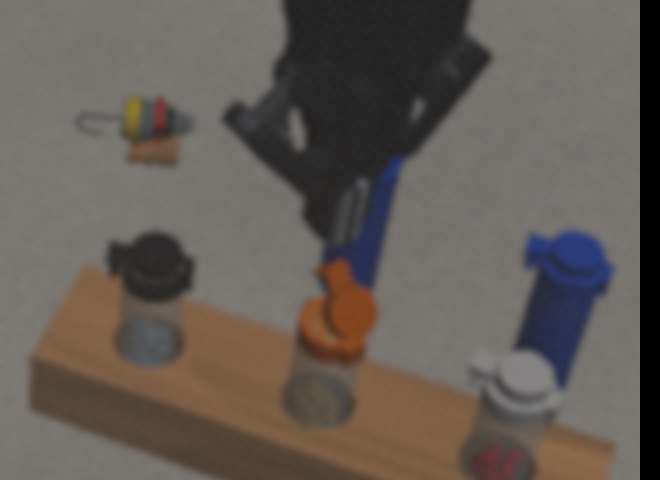

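The fingertips (crop (330,240)) are just above the orange tab (crop (335,268)). Pressing down gradually.

Call:
jog_arm:
  rows:
    - [0,0,-0.2,0,0,0]
    - [0,0,-0.4,0,0,0]
    - [0,0,-0.6,0,0,0]
    - [0,0,-0.75,0,0,0]
    - [0,0,-0.85,0,0,0]
    - [0,0,-0.9,0,0,0]
    - [0,0,-0.9,0,0,0]

```text
clock: 3.25
tcp_pos: [0.5222, 0.168, 0.1154]
orientation: [-0.0, 0.852, 0.523, -0.0]
wrist_force: [-0.0, -0.6, -0.1]
finger_gap: 0.0001
grip_force: 0.0
```

Call:
jog_arm:
  rows:
    - [0,0,-0.05,0,0,0]
    - [0,0,-0.1,0,0,0]
    - [0,0,-0.12,0,0,0]
    - [0,0,-0.12,0,0,0]

```text
clock: 3.58
tcp_pos: [0.5231, 0.168, 0.1116]
orientation: [0.0, 0.852, 0.523, 0.0]
wrist_force: [-0.5, -0.1, 3.3]
finger_gap: 0.0003
grip_force: 1.4
```

Call:
jog_arm:
  rows:
    - [0,0,-0.04,0,0,0]
    - [0,0,-0.08,0,0,0]
    - [0,0,-0.08,0,0,0]

```text
clock: 3.83
tcp_pos: [0.5239, 0.1678, 0.1098]
orientation: [0.001, 0.852, 0.523, 0.001]
wrist_force: [-1.0, -1.5, 12.1]
finger_gap: 0.0002
grip_force: 5.1
```

Call:
jog_arm:
  rows:
    - [0,0,0.5,0,0,0]
    - [0,0,1.3,0,0,0]
    - [0,0,1.8,0,0,0]
    - [0,0,1.8,0,0,0]
  jaw: -1

```text
clock: 4.17
tcp_pos: [0.5252, 0.1685, 0.1847]
orientation: [0.001, 0.852, 0.523, 0.004]
wrist_force: [1.5, 0.2, 0.7]
finger_gap: 0.0482
grip_force: 0.0
```

```bash
python3 - <<'E'
from h import *
w=snap('wrist','w3');b=snap('scene','s3')
x=cv2.resize(b['pixels'][230:320,370:460],None,fx=4,fy=4,interpolation=cv2.INTER_CUBIC)
u,v=proj(w,[.527,.1755,.105]);print(u,v,proj(b,[.527,.1755,.105]))
y=w['pixels'][max(0,int(v)-100):,:][:200,int(u)-110:int(u)+110];y=cv2.resize(y,(396,360))
cv2.imwrite('pics/c3.png',np.hstack([x,y])[:,:,::-1])
s=env.get_state();print(s['tcp_pos'],s['finger_gap'],max(0,int(v)-100),int(u)-110)
E
```

```text
312.34188066533505 242.50083401971776 [422.38980997 258.67192716]
[0.52325524 0.16810157 0.18066936] 0.06278659128879112 142 202
```

View pics/c3.png

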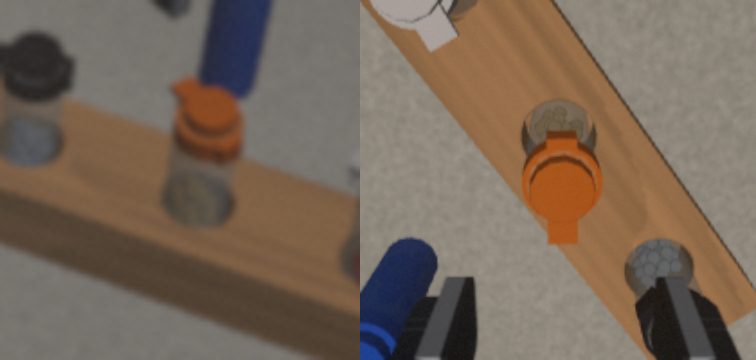

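The cap is flat and shut in both views (cap centre crop (562,182)), and the vial is still in its well. Now I lower around the tube and grip.

Call:
jog_arm:
  rows:
    - [0.11,0.19,0,0,0,0]
    - [0.11,0.19,0,0,0,0]
    - [0.11,0.19,-0.5,0,0,0]
    - [0.11,0.19,-1.1,0,0,0]
    - [0.11,0.19,-1.7,0,0,0]
    - [0.11,0.19,-2.3,0,0,0]
    - [0.11,0.19,-2.8,0,0,0]
    - [0.11,0.19,-3.1,0,0,0]
    - [0.11,0.19,-3.1,0,0,0]
    - [0.11,0.19,-3.1,0,0,0]
  jaw: -1

```text
clock: 5.1
tcp_pos: [0.5257, 0.1754, 0.0545]
orientation: [-0.001, 0.852, 0.523, -0.002]
wrist_force: [0.1, 0.2, -0.6]
finger_gap: 0.0853
grip_force: 0.0
```

Call:
jog_arm:
  rows:
    - [0,0,0,0,0,0]
    - [0,0,0,0,0,0]
    - [0,0,0,0,0,0]
    - [0,0,0,0,0,0]
    - [0,0,0,0,0,0]
    - [0,0,0,0,0,0]
    - [0,0,0,0,0,0]
    - [0,0,0,0,0,0]
  jaw: 1
  force: 45

```text
clock: 5.77
tcp_pos: [0.5277, 0.1757, 0.057]
orientation: [0.0, 0.852, 0.523, 0.001]
wrist_force: [-0.9, 0.2, 6.1]
finger_gap: 0.0311
grip_force: 44.5
```

Call:
jog_arm:
  rows:
    - [0,0,0.3,0,0,0]
    - [0,0,0.7,0,0,0]
    - [0,0,1.2,0,0,0]
    - [0,0,1.8,0,0,0]
    - [0,0,2.4,0,0,0]
    - [0,0,3,0,0,0]
    - [0,0,3.6,0,0,0]
    - [0,0,4,0,0,0]
    - [0,0,4.2,0,0,0]
    - [0,0,4.2,0,0,0]

```text
clock: 6.6
tcp_pos: [0.5281, 0.1757, 0.2258]
orientation: [0.001, 0.852, 0.523, 0.002]
wrist_force: [0.3, -0.9, 0.1]
finger_gap: 0.0311
grip_force: 44.6
```

Call:
jog_arm:
  rows:
    - [0.05,-0.5,0.3,0,0,0]
    - [0.1,-1.3,0.75,0,0,0]
    - [0.15,-2.2,0.75,0,0,0]
    - [0.2,-3.1,0.75,0,0,0]
    - [0.25,-4,0.75,0,0,0]
    - [0.3,-4.9,0.75,0,0,0]
    - [0.35,-5.8,0.75,0,0,0]
    - [0.4,-6.7,0.75,0,0,0]
    - [0.45,-7.6,0.75,0,0,0]
    - [0.5,-8.5,0.75,0,0,0]
    - [0.53,-9.2,0.75,0,0,0]
    - [0.53,-9.45,0.75,0,0,0]

```text
clock: 7.6
tcp_pos: [0.5477, -0.2063, 0.2516]
orientation: [-0.001, 0.853, 0.522, -0.001]
wrist_force: [-0.8, 0.6, -1.0]
finger_gap: 0.0307
grip_force: 44.6
```

Call:
jog_arm:
  rows:
    - [0,0,0,0,0,0]
    - [0,0,0,-0.17,-0.47,0]
    - [0,0,0,-0.52,-1.4,0]
    - [0,0,0,-0.86,-2.35,0]
    - [0,0,0,-1.2,-3.28,0]
    - [0,0,0,-1.55,-4.2,0]
    - [0,0,0,-1.9,-5.15,0]
    - [0,0,0,-2.25,-6.1,0]
    - [0,0,0,-2.5,-6.75,0]
    - [0,0,0,-2.6,-7,0]
    - [0,0,0,-2.6,-7,0]
    - [0,0,0,-2.6,-7,0]

```text
clock: 8.6
tcp_pos: [0.5475, -0.2005, 0.2529]
orientation: [0.299, 0.788, 0.484, 0.235]
wrist_force: [0.9, -0.4, -0.4]
finger_gap: 0.0311
grip_force: 44.7
```

```bash
python3 - <<'E'
from h import *
from scipy.spatial.transform import Rotation as R
a=snap('top','t4');b=snap('scene','s4')
s=env.get_state();q=s['orientation'];z=R.from_quat([*q[1:],q[0]]).apply([0,0,1])
print(s['tcp_pos'],np.degrees(np.arccos(-z[2])),z,s['finger_gap'],s['grip_force'],s['joint_pos'].round(2),s['clock'])
cs=[]
for r in(a,b):
  u,v=proj(r,s['tcp_pos']).astype(int);print(u,v)
  cs.append(cv2.resize(r['pixels'][v-70:v+70,u-70:u+70],(390,390),interpolation=cv2.INTER_CUBIC))
cv2.imwrite('pics/c4.png',np.hstack(cs)[:,:,::-1])
t=load('top1');print([atz(t,u,v,.003).round(3) for u,v in((381,217),(475,219),(475,292),(380,290))])
E
```

```text
[ 0.54897579 -0.20194756  0.25473983] 44.806233760748924 [ 0.66095503 -0.24445167 -0.70949407] 0.03131077821300578 44.74804222583771 [-0.57 -0.21 -0.77  0.24  0.15  1.53] 8.7
466 237
253 133
[array([ 0.622, -0.114,  0.003]), array([ 0.618, -0.293,  0.003]), array([ 0.479, -0.287,  0.003]), array([ 0.483, -0.109,  0.003])]
```

View pics/c4.png

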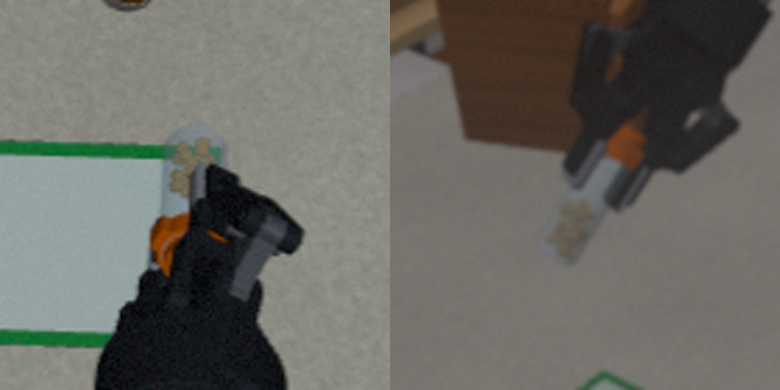

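```bash
python3 - <<'E'
from h import *
p=np.array([.549,-.202,.253]);z=np.array([.661,-.244,-.709])
for f,o in(('t4',(466,237)),('s4',(253,133))):
  r=load(f)
  print(f,[((proj(r,p+z*k)-o+70)*390/140).round() for k in(.048,0,-.052)])
E
```

```text
t4 [array([196., 145.]), array([195., 197.]), array([193., 260.])]
s4 [array([162., 254.]), array([198., 198.]), array([238., 135.])]
```

The vial lies along the tool axis at about 45°, with the cap shut and its end higher. It is over the pad centre, with vial_mid about 25 cm up.

```bash
python3 -c "
from workcell import env
print(abs(env.get_state()['qvel']).max()); print(env.hand_in())"
```

```text
0.01994023667597209
the job is handed in; nothing more can be done
None
```

The orange cap was pressed shut in the rack, and the vial is now held steady at about 45° (cap end higher) about 25 cm above the middle of the pad; the job was handed in at about 9 s on the robot's clock, and no verdict was returned.

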